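# Tip a tray of jar caps into the line crate

### The arm

A 6-joint arm with a two-finger parallel gripper is mounted at the origin on the work surface. World frame = base frame: x ahead of the robot, y to its left, z up, the work surface at z = 0. Lengths are in m, angles in degrees, forces in N, time in s.
With the tool pointing down it reaches from about 0.35 to 0.775 m from the base axis. Payload 5.5 kg.
Tool frame: the origin (TCP) lies on the centre line of the jaws, within the pads' length; the fingertips stand ahead of it and the grasp point (between the pads) lies 6 mm ahead of it (arm.tips_ahead is the z of the fingertips in the tool frame, in m); z points along the fingers, y is the line along which they close (so a half turn about z gives the same grasp; the last joint's range is limited). The gripper opens to 85 mm and grips with 20 to 120 N. Pads are 22 mm wide; open, the fingers measure 114 mm over their backs; the gripper's body (76 mm by 85 mm) begins 54 mm behind the grasp point. The pads swing forward as they close: fully open they stand 13 mm farther back than shut.
Start: joints at [-71.31, 17.945, 2.641, 74.691, 0, 82.002], TCP at [0.258, -0.514, 0.256] pointing down, gripper open.
Joint ranges: [-158.12, 158.12], [-49.38, 96.58], [-58.88, 72.47], [-126.05, 133.96], [-84.25, 85.87], [-180, 180]. Speed limits (degrees/s): [147.25, 147.25, 180, 180, 180, 180].

### API

Orientations are given as a 3x3 rotation matrix whose columns are the frame's x, y, z axes.
In Python, from workcell import arm gives the robot as it stands.
- The arm moves only by the tool servo_tool, never from a script. Its argument "rows" is a list of rows, each a list of 2 entries, a list of its own where there are three numbers: the shift along the tool's x, y, z each as a share of 0.2 m, from -1 to 1, then the turn, a rotation vector about the tool's x, y, z each as a share of 0.5 rad, from -1 to 1. In form: [[[tx, ty, tz], [wx, wy, wz]], ...]. A call has 1 to 5 rows; each row is the pose to reach, as a shift and turn from the pose commanded when the call began, along the tool's axes at that moment; what a row does not reach only later rows make up. A row lasts 1/8 s, in which the tool goes at most 62.5 mm and 10.7 degrees, less where a joint would pass 70% of its speed; a pose out of reach is approached as far as the arm can. A call with a number of a shift or a turn outside -1 to 1 is refused whole. A call with a gripper value outside its range is refused whole. "jaw" is the finger opening in mm, from 0 to 85.4, set as the call begins (left out, the last holds). The fingers move at their own pace and stop on an object; the grip force is fixed at half the most. Time passes only in rows, so rows that repeat a pose let the fingers close. It gives the time, the measured TCP pose, the force, the opening and the grip force at its end, in the units of the state.
- arm.get_state(): the state, without advancing time (a new reading comes with each control period).
- arm.camera(name): name is "scene" or "top"; returns the picture (384x512x3 uint8, red, green, blue); there is no depth.
- arm.get_calibration(name): a dict with "fx", "fy", "cx", "cy" (pixels), "R" (3x3) and "t" (3): a world point X has camera coordinates R X + t. Camera axes: x right, y down, z forward; pixel columns grow to the right and rows downward; lengths in m; the calibration is good to about 2 mm. A picture is of the moment at which its call begins. get_calibration takes no time and is no camera call.
- arm.hand_in(): hands the job in; it is judged then, once.
The state is a dict: "time_s": time; "joint_positions": joint angles; "joint_velocities": joint speeds; "joint_torque": joint torques, N m; "eef_pos": TCP position; "ee_rot": TCP orientation; "contact_force": force on the tool from outside, world axes, zero at the start; "torque": the same for the moment, N m; "finger_gap": finger opening in m; "finger_force": force on a finger pad.
Only numpy, scipy, OpenCV 4.12 (cv2) and the standard library are available. Lean on these libraries where they do the work, as an engineer would, in place of code of your own. Each camera call takes 0.05 s, during which the arm holds its last target. There are 200 camera calls.

### The job

Lift the loaded steel tray by its top bar and, keeping it level, rest its open lip gently on the rim of the red crate. Then tip the tray so that all four caps slide off into the crate, keeping it resting lightly on the rim until all four lie inside, and stand the empty tray flat on the middle of the rubber mat again. Do not shove the crate away or disturb the carton, the two bottles and the label roll.

Things in the scene. Friction and masses are not known exactly. Their poses are not given: they have to be found in the camera images.
- tray: Loose steel tray, 200 long (x) x 160 wide (y), floor 4 mm, walls 34 mm high and 4 mm thick at the back (-x) and both sides, open at the front (+x). Two uprights (x = 0, y = +-81) carry a level bar across it (along y), above the load. Origin: centre of the underside. 0.35 kg, loaded about 0.5 kg. Caps slide off at a tilt of 20 to 35 degrees (friction varies).
- tray_grip (a point): Centre of the tray's top bar, 117 mm above the underside. The bar is flat-sided, 16 mm thick (tray x), 24 mm high, 150 mm free length along tray y. Axes as the tray.
- tray_lip (a point): Middle of the tray's open front edge, on the underside: 100 mm ahead (+x) of the tray's origin. Axes as the tray.
- mat: Fixed black rubber mat, 270 x 210 x 4 mm, on which the tray stands. Origin: centre of the underside, on the table.
- crate: Loose red plastic crate, open on top, 300 (x) x 200 (y) x 120 mm high, walls and floor 6 mm, rim at 120 mm; about 1.6 kg. One long side is turned to the mat. It stands to the left or to the right of the mat. Origin: centre of the underside.
- cap0: One of four equal white plastic jar caps, plain discs of 60 mm diameter and 26 mm height, about 45 g (varies), lying loose on the tray in two rows of two. Origin: centre of its underside.
- cap1: One of four equal white plastic jar caps, plain discs of 60 mm diameter and 26 mm height, about 45 g (varies), lying loose on the tray in two rows of two. Origin: centre of its underside.
- cap2: One of four equal white plastic jar caps, plain discs of 60 mm diameter and 26 mm height, about 45 g (varies), lying loose on the tray in two rows of two. Origin: centre of its underside.
- cap3: One of four equal white plastic jar caps, plain discs of 60 mm diameter and 26 mm height, about 45 g (varies), lying loose on the tray in two rows of two. Origin: centre of its underside.
- carton: Bystander: closed cardboard carton, 200 x 150 x 100 mm high, on the side of the mat away from the crate. Origin: centre of the underside.
- bottle_a: Bystander: standing sauce bottle, 56 mm diameter, 190 mm high. Origin: centre of its base.
- bottle_b: Bystander: the same kind of bottle. Origin: centre of its base.
- label_roll: Bystander: paper label roll lying flat, 90 mm diameter, 50 mm high. Origin: centre of its underside.
Not all that is in view belongs to the job. What is shaped like the cap0 but blue or yellow is not meant.

How it is judged (in metres and radians):
On the way, in this order (a step that is already met when the one before it is completed fails the run):
1. the tray, level to 15 degrees and with all four caps still on it, rests its lip on the crate's rim, the lip inside the crate's outline (0.2 s) (x of cap0 in the frame of tray between -0.1 and 0.1 m and y of cap0 in the frame of tray between -0.08 and 0.08 m and z of cap0 in the frame of tray between 0 and 0.02 m and x of cap1 in the frame of tray between -0.1 and 0.1 m and y of cap1 in the frame of tray between -0.08 and 0.08 m and z of cap1 in the frame of tray between 0 and 0.02 m and x of cap2 in the frame of tray between -0.1 and 0.1 m and y of cap2 in the frame of tray between -0.08 and 0.08 m and z of cap2 in the frame of tray between 0 and 0.02 m and x of cap3 in the frame of tray between -0.1 and 0.1 m and y of cap3 in the frame of tray between -0.08 and 0.08 m and z of cap3 in the frame of tray between 0 and 0.02 m and contact force between tray and crate above 0.4 N and angle between tray's own z axis and vertical below 0.26 rad and x of tray_lip in the frame of crate between -0.145 and 0.145 m and y of tray_lip in the frame of crate between -0.095 and 0.095 m and z of tray_lip in the frame of crate above 0.1 m), for 0.2 s.
2. all four caps are inside the crate while the tray is tipped by 20 degrees or more and still rests on the crate (0.1 s) (x of cap0 in the frame of crate between -0.145 and 0.145 m and y of cap0 in the frame of crate between -0.095 and 0.095 m and z of cap0 in the frame of crate between 0 and 0.1 m and x of cap1 in the frame of crate between -0.145 and 0.145 m and y of cap1 in the frame of crate between -0.095 and 0.095 m and z of cap1 in the frame of crate between 0 and 0.1 m and x of cap2 in the frame of crate between -0.145 and 0.145 m and y of cap2 in the frame of crate between -0.095 and 0.095 m and z of cap2 in the frame of crate between 0 and 0.1 m and x of cap3 in the frame of crate between -0.145 and 0.145 m and y of cap3 in the frame of crate between -0.095 and 0.095 m and z of cap3 in the frame of crate between 0 and 0.1 m and contact force between tray and crate above 0.3 N and angle between tray's own z axis and vertical above 0.35 rad), for 0.1 s.
At the end, for the whole second after the job is handed in: All four caps are at rest inside the crate (below its rim); the empty tray stands flat (within 3 degrees) on the mat, released and at rest, its centre within 45 mm of the mat's centre; the crate is within 50 mm of where it stood (x of cap0 in the frame of crate between -0.145 and 0.145 m and y of cap0 in the frame of crate between -0.095 and 0.095 m and z of cap0 in the frame of crate between 0 and 0.1 m and x of cap1 in the frame of crate between -0.145 and 0.145 m and y of cap1 in the frame of crate between -0.095 and 0.095 m and z of cap1 in the frame of crate between 0 and 0.1 m and x of cap2 in the frame of crate between -0.145 and 0.145 m and y of cap2 in the frame of crate between -0.095 and 0.095 m and z of cap2 in the frame of crate between 0 and 0.1 m and x of cap3 in the frame of crate between -0.145 and 0.145 m and y of cap3 in the frame of crate between -0.095 and 0.095 m and z of cap3 in the frame of crate between 0 and 0.1 m and horizontal distance between tray and mat below 0.045 m and angle between tray's own z axis and vertical below 0.05 rad and height (world z) of tray below 0.01 m and linear speed of tray below 0.02 m/s and linear speed of each of cap0, cap1, cap2, cap3 below 0.05 m/s and distance of crate from where it was at the start of the episode below 0.05 m); the robot touches nothing.
It fails at once if the tray presses or strikes the crate with more than 40 N (contact force between tray and crate above 40 N).
It fails at once if the crate is shoved more than 50 mm (distance of crate from where it was at the start of the episode above 0.05 m).
It fails at once if a bystander (carton, bottle, label roll) is moved more than 30 mm or tipped over (distance of any of carton, bottle_a, bottle_b, label_roll from where it was at the start of the episode above 0.03 m or angle between any of carton, bottle_a, bottle_b, label_roll's own z axis and vertical above 0.5 rad).
It also fails if it takes over 72 s, if anything falls off the work surface, if the arm or the gripper's body presses on something with over 40 N, if the wrist force passes 120 N, or if a joint passes its speed limit or range.

## Working session

There is one attempt and no reset: what is moved stays moved. The work goes in short steps, Python scripts to look and compute and a tool call to move; the robot and the scene stay as the last step left them, time stands still between calls to the robot, and variables do not carry over. Pictures are saved under pics/ and viewed, at most 10 in all, crops included, and the job is handed in when it is done.

Besides the shell and the picture viewer there is one more tool, called after "Emit:" as name([rows], argument=value, ...), one row to a line, values as JSON. servo_tool: Moves the arm, as the interface text tells. Shift numbers are shares of 0.2 m and turn numbers shares of 0.5 rad, none past 1 either way. Its arguments: {"type":"object","properties":{"rows":{"type":"array"},"jaw":{"type":"number"}},"required":["rows"]}

```bash
mkdir -p pics; python3 - <<'E'
from workcell import arm
import cv2,numpy as np
for n in("scene","top"):
    im=arm.camera(n); cv2.imwrite(f"pics/{n}0.png",im[...,::-1])
    c=arm.get_calibration(n); print(n,{k:np.round(v,4).tolist() for k,v in c.items()})
s=arm.get_state(); print(s, arm.tips_ahead)
E
```

```text
scene {'fx': 365.5806, 'fy': 365.5806, 'cx': 257.595, 'cy': 194.8796, 'R': [[0.6413, 0.7673, -0.0064], [0.5063, -0.4294, -0.7479], [-0.5766, 0.4763, -0.6638]], 't': [-0.3219, -0.1771, 1.316]}
top {'fx': 455.4173, 'fy': 455.4173, 'cx': 254.6746, 'cy': 192.6963, 'R': [[0.0063, -0.9999, 0.0095], [-0.9912, -0.0075, -0.132], [0.132, -0.0085, -0.9912]], 't': [-0.0086, 0.5348, 1.1895]}
{'time_s': 0.1, 'joint_positions': array([-7.13100888e+01,  1.79860190e+01,  2.58439904e+00,  7.46927517e+01,
       -8.31511921e-04,  8.20018597e+01]), 'joint_velocities': array([ 0.06211977, -0.05816533,  0.19843221, -0.05784774,  0.02891028,
       -0.10406517]), 'joint_torque': array([ 3.39200516e-03, -4.81725740e+01,  2.99243116e+01,  1.26956697e-02,
       -3.15963439e-05,  1.27390450e-06]), 'eef_pos': array([ 0.25810531, -0.51334223,  0.25550934]), 'ee_rot': array([[ 8.93465123e-01,  4.49132253e-01, -5.41552669e-04],
       [ 4.49132528e-01, -8.93463795e-01,  1.55558780e-03],
       [ 2.14806952e-04, -1.63309236e-03, -9.99998643e-01]]), 'contact_force': array([-0.22495801,  0.77546728, -0.17146493]), 'torque': array([ 0.00978308, -0.00399956,  0.02248977]), 'finger_force': 0.0, 'finger_gap': 0.08548068728113802} 0.025
```

View pics/top0.png

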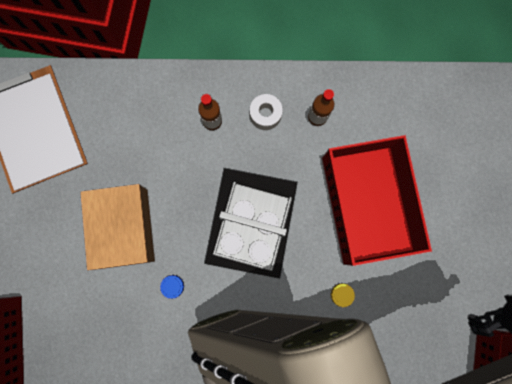

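View pics/scene0.png

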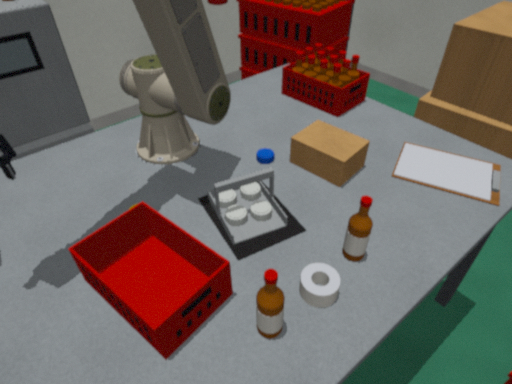

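The top view shows the mat at about (251,223), the tray bar from (220,215) to (286,232), and the crate to the right (-y side), with corners (329,151), (405,137), (430,250) and (353,265). The scene view shows the same layout. I'll zoom in on both views to find the open side of the tray.

```bash
python3 - <<'E'
import cv2,numpy as np
t=cv2.imread("pics/top0.png");s=cv2.imread("pics/scene0.png")
a=cv2.resize(t[160:285,195:305],None,fx=4,fy=4,interpolation=cv2.INTER_CUBIC)
b=cv2.resize(s[160:260,195:305],None,fx=4,fy=4,interpolation=cv2.INTER_CUBIC)
cv2.imwrite("pics/ct.png",a);cv2.imwrite("pics/cs.png",b)
E
```

```text
(no output)
```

View pics/ct.png

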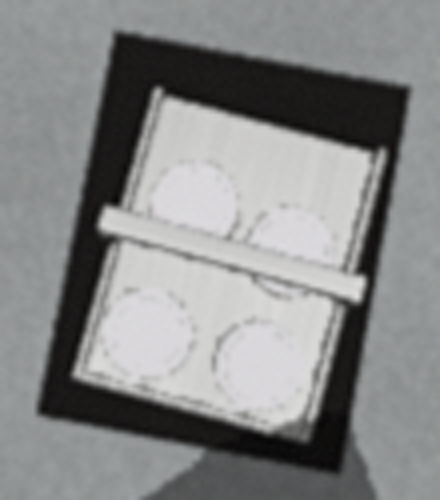

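View pics/cs.png

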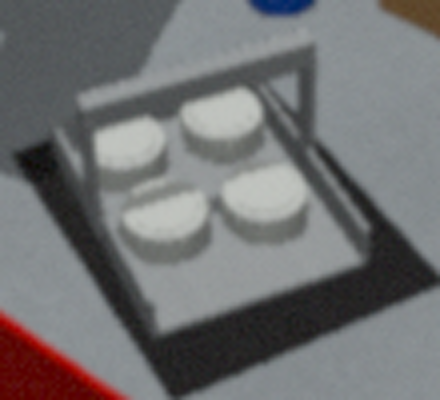

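The open lip faces away from the robot (image up in the top view), and the rear wall is near the robot. Bar ends in the top view are about (220.5,215) and (286,232.4); in the scene view they are about (273,171) and (215.5,186).

```bash
cat > h.py <<'E'
import numpy as np,cv2
from workcell import arm
C={n:arm.get_calibration(n) for n in("scene","top")}
def ray(n,p):
    c=C[n];R=np.array(c["R"]);t=np.array(c["t"])
    d=R.T@np.array([(p[0]-c["cx"])/c["fx"],(p[1]-c["cy"])/c["fy"],1.]);return -R.T@t,d/np.linalg.norm(d)
def plane(n,p,z):
    o,d=ray(n,p);return o+d*(z-o[2])/d[2]
def tri(pt,ps):
    (o1,d1),(o2,d2)=ray("top",pt),ray("scene",ps)
    k=np.linalg.lstsq(np.c_[d1,-d2],o2-o1,rcond=None)[0]
    a,b=o1+k[0]*d1,o2+k[1]*d2;return (a+b)/2,np.linalg.norm(a-b)
def proj(n,X):
    c=C[n];v=np.array(c["R"])@X+np.array(c["t"]);return np.round([c["fx"]*v[0]/v[2]+c["cx"],c["fy"]*v[1]/v[2]+c["cy"]],1)
E
python3 - <<'E'
from h import *
np.set_printoptions(precision=4,suppress=True)
for a,b in(((286,232.4),(215.5,186)),((220.5,215),(273,171))): print("bar",*tri(a,b))
T=cv2.imread("pics/top0.png");S=cv2.imread("pics/scene0.png")
def quad(im,m,roi,eps=.02):
    k=np.zeros(im.shape[:2],np.uint8);x0,y0,x1,y1=roi;k[y0:y1,x0:x1]=255;m=(m&k)
    c=max(cv2.findContours(m,0,1)[0],key=cv2.contourArea);h=cv2.convexHull(c)
    return cv2.approxPolyDP(h,eps*cv2.arcLength(h,1),True)[:,0,:]
gt=cv2.inRange(T,(0,0,0),(50,50,50));q=quad(T,gt,(195,160,305,285));print("mat",q.tolist())
P=np.array([plane("top",p,.004) for p in q]);print(P,P.mean(0),np.linalg.norm(P-np.roll(P,-1,0),axis=1))
red=lambda im:((im[...,2]>70)&(im[...,1]<60)&(im[...,0]<60)).astype(np.uint8)*255
q=quad(T,red(T),(310,120,450,280));print("crT",q.tolist())
P=np.array([plane("top",p,.12) for p in q]);print(P,np.linalg.norm(P-np.roll(P,-1,0),axis=1))
q=quad(S,red(S),(50,180,240,370),.01);print("crS",q.tolist());print(np.array([plane("scene",p,.12) for p in q]))
# tray lip floor corners, z=.008
for p in((162,92),(382,152),(72,380),(305,440)): print("tray",plane("top",(195+p[0]/4,160+p[1]/4),.02))
a=cv2.resize(T[125:275,315:440],None,fx=4,fy=4);cv2.imwrite("pics/cc.png",a)
E
```

```text
bar [ 0.4257 -0.08    0.128 ] 0.004059842076185854
bar [0.4682 0.0819 0.1207] 0.0039597354249116985
mat [[224, 169], [296, 182], [279, 277], [205, 262]]
[[ 0.6048  0.0804  0.004 ]
 [ 0.5698 -0.1195  0.004 ]
 [ 0.3104 -0.0722  0.004 ]
 [ 0.3491  0.1278  0.004 ]] [0.4585 0.0041 0.004 ] [0.203  0.2637 0.2037 0.26  ]
crT [[404, 136], [430, 250], [352, 264], [328, 150]]
[[ 0.6725 -0.3845  0.12  ]
 [ 0.3841 -0.4382  0.12  ]
 [ 0.3487 -0.2444  0.12  ]
 [ 0.6343 -0.1896  0.12  ]] [0.2934 0.197  0.2908 0.1986]
crS [[141, 202], [229, 265], [232, 293], [166, 358], [85, 279], [69, 251]]
[[ 0.3489 -0.2515  0.12  ]
 [ 0.6484 -0.1996  0.12  ]
 [ 0.707  -0.2357  0.12  ]
 [ 0.737  -0.3984  0.12  ]
 [ 0.4878 -0.4445  0.12  ]
 [ 0.3924 -0.4443  0.12  ]]
tray [0.5632 0.0475 0.02  ]
tray [ 0.5231 -0.1027  0.02  ]
tray [0.368  0.1053 0.02  ]
tray [ 0.3294 -0.0505  0.02  ]
```

View pics/cc.png

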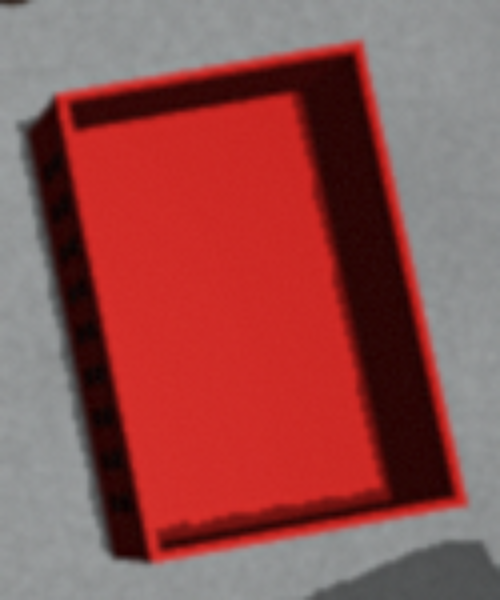

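Measured so far:
- **Crate rim:** centre about (0.511, -0.317), yaw 10.7°. Its side lengths come out at 0.29 x 0.198 m, matching the stated sizes.
- **Tray:** centre about (0.446, 0), yaw about -15°, bar height about 0.124 m. All of this agrees with the text.
- **Mat:** centre about (0.4585, 0.004), yaw about -10°.

I'll plan the approach with a pose-chain helper.

```bash
cat > p.py <<'E'
import numpy as np,json
from scipy.spatial.transform import Rotation as Ro
def tool(yaw,tilt=0):
    """tray yaw (deg), tilt nose-down (deg); tool x=tray y, tool y=tray x, z down"""
    return (Ro.from_euler("z",yaw,degrees=True)*Ro.from_euler("y",tilt,degrees=True)).as_matrix()@np.array([[0,1,0],[1,0,0],[0,0,-1.]])
def chain(p,R,wps,nd=2):
    """wps: (target p, target R, rows, settle rows); one call each; prints rows and tracks the rounded pose"""
    for tp,tR,n,s in wps:
        d=R.T@(np.array(tp)-p)/.2; w=Ro.from_matrix(R.T@tR).as_rotvec()/.5
        rows=[[np.round(d*k/n,nd).tolist(),np.round(w*k/n,nd).tolist()] for k in range(1,n+1)]; rows+=[rows[-1]]*s
        print(json.dumps(rows)," max",np.abs(rows[-1]).max())
        e=np.array(rows[-1]); p=p+R@e[0]*.2; R=R@Ro.from_rotvec(e[1]*.5).as_matrix()
    print("end",np.round(p,4));return p,R
def mid(a,b,k): return a@Ro.from_rotvec(Ro.from_matrix(a.T@b).as_rotvec()*k).as_matrix()
E
python3 - <<'E'
from p import *
from workcell import arm
s=arm.get_state();p,R=s["eef_pos"],s["ee_rot"]
T=np.array([.446,0,.2]);g=tool(-15)
chain(p,R,[((p+(T-p)*k)*[1,1,0]+[0,0,.256],mid(R,g,k),5,0) for k in(1/3,2/3,1)]+[(T,g,3,2)])
E
```

```text
[[[0.13, -0.12, -0.0], [-0.0, -0.0, -0.11]], [[0.27, -0.25, -0.0], [-0.0, -0.0, -0.22]], [[0.4, -0.37, -0.0], [-0.0, -0.0, -0.34]], [[0.53, -0.5, -0.0], [-0.0, -0.0, -0.45]], [[0.66, -0.62, -0.0], [-0.0, -0.0, -0.56]]]  max 0.66
[[[0.16, -0.08, -0.0], [-0.0, -0.0, -0.11]], [[0.33, -0.17, -0.0], [-0.0, -0.0, -0.23]], [[0.49, -0.25, -0.0], [-0.0, -0.0, -0.34]], [[0.65, -0.33, -0.0], [-0.0, -0.0, -0.45]], [[0.82, -0.42, -0.0], [-0.0, -0.0, -0.56]]]  max 0.82
[[[0.18, -0.04, 0.0], [-0.0, -0.0, -0.11]], [[0.36, -0.07, 0.0], [-0.0, -0.0, -0.23]], [[0.53, -0.11, 0.0], [-0.0, -0.0, -0.34]], [[0.71, -0.14, 0.0], [-0.0, -0.0, -0.45]], [[0.89, -0.18, 0.0], [-0.0, -0.0, -0.57]]]  max 0.89
[[[-0.0, 0.0, 0.09], [-0.0, -0.0, 0.0]], [[-0.0, 0.0, 0.19], [-0.0, -0.0, 0.0]], [[-0.0, 0.0, 0.28], [-0.0, -0.0, 0.0]], [[-0.0, 0.0, 0.28], [-0.0, -0.0, 0.0]], [[-0.0, 0.0, 0.28], [-0.0, -0.0, 0.0]]]  max 0.28
end [0.4453 0.0007 0.2002]
```

Emit:
servo_tool([
  [[0.13,-0.12,0],[0,0,-0.11]],
  [[0.27,-0.25,0],[0,0,-0.22]],
  [[0.4,-0.37,0],[0,0,-0.34]],
  [[0.53,-0.5,0],[0,0,-0.45]],
  [[0.66,-0.62,0],[0,0,-0.56]],
], jaw=85)

```text
time_s: 0.72
eef_pos: [0.3206, -0.3423, 0.2559]
ee_rot: [[0.733, 0.68, -0.0], [0.68, -0.733, 0.001], [0.0, -0.001, -1.0]]
contact_force: [0.1, 0.3, -0.4]
finger_gap: 0.0849
finger_force: 0.0
```

Emit:
servo_tool([
  [[0.16,-0.08,0],[0,0,-0.11]],
  [[0.33,-0.17,0],[0,0,-0.23]],
  [[0.49,-0.25,0],[0,0,-0.34]],
  [[0.65,-0.33,0],[0,0,-0.45]],
  [[0.82,-0.42,0],[0,0,-0.56]],
])

```text
time_s: 1.35
eef_pos: [0.3841, -0.1696, 0.256]
ee_rot: [[0.517, 0.856, -0.0], [0.856, -0.517, 0.0], [-0.0, -0.0, -1.0]]
contact_force: [0.4, 0.7, 0.4]
finger_gap: 0.0846
finger_force: 0.0
```

Emit:
servo_tool([
  [[0.18,-0.04,0],[0,0,-0.11]],
  [[0.36,-0.07,0],[0,0,-0.23]],
  [[0.53,-0.11,0],[0,0,-0.34]],
  [[0.71,-0.14,0],[0,0,-0.45]],
  [[0.89,-0.18,0],[0,0,-0.57]],
])

```text
time_s: 1.98
eef_pos: [0.4456, 0.0013, 0.256]
ee_rot: [[0.255, 0.967, -0.0], [0.967, -0.255, -0.0], [-0.0, -0.0, -1.0]]
contact_force: [0.5, 0.0, 0.1]
finger_gap: 0.085
finger_force: 0.0
```

Emit:
servo_tool([
  [[0,0,0.09],[0,0,0]],
  [[0,0,0.19],[0,0,0]],
  [[0,0,0.28],[0,0,0]],
  [[0,0,0.28],[0,0,0]],
  [[0,0,0.28],[0,0,0]],
])

```text
time_s: 2.6
eef_pos: [0.4456, 0.0001, 0.2008]
ee_rot: [[0.257, 0.966, 0.0], [0.966, -0.257, -0.0], [-0.0, 0.0, -1.0]]
contact_force: [-0.7, 0.1, -0.1]
finger_gap: 0.0852
finger_force: 0.0
```

Emit:
servo_tool([
  [[0,0,0.09],[0,0,0]],
  [[0,0,0.19],[0,0,0]],
  [[0,0,0.28],[0,0,0]],
  [[0,0,0.37],[0,0,0]],
  [[0,0,0.37],[0,0,0]],
])

```text
time_s: 3.22
eef_pos: [0.445, 0.0002, 0.126]
ee_rot: [[0.257, 0.966, -0.001], [0.966, -0.257, 0.0], [-0.0, -0.001, -1.0]]
contact_force: [-0.3, -0.0, 1.0]
finger_gap: 0.0846
finger_force: 0.0
```

Emit:
servo_tool([
  [[0,0,0],[0,0,0]],
  [[0,0,0],[0,0,0]],
  [[0,0,0],[0,0,0]],
  [[0,0,0],[0,0,0]],
  [[0,0,0],[0,0,0]],
], jaw=30)

```text
time_s: 3.85
eef_pos: [0.4455, 0.0002, 0.1264]
ee_rot: [[0.257, 0.966, 0.0], [0.966, -0.257, -0.0], [-0.0, 0.0, -1.0]]
contact_force: [0.2, 0.0, 0.6]
finger_gap: 0.03
finger_force: 0.0
```

Emit:
servo_tool([
  [[0,0,0],[0,0,0]],
  [[0,0,0],[0,0,0]],
  [[0,0,0],[0,0,0]],
  [[0,0,0],[0,0,0]],
  [[0,0,0],[0,0,0]],
], jaw=5)

```text
time_s: 4.47
eef_pos: [0.4462, 0.0, 0.1267]
ee_rot: [[0.257, 0.966, 0.001], [0.966, -0.257, -0.0], [0.0, 0.002, -1.0]]
contact_force: [2.5, -0.1, 4.0]
finger_gap: 0.015
finger_force: 59.7
```

```bash
python3 - <<'E'
from p import *
from workcell import arm
s=arm.get_state();p,R=s["eef_pos"],s["ee_rot"]
R0=tool(-14.9);A=np.array([p[0],p[1],.276]);B=np.array([.478,-.151,.276]);g=tool(-79.3)
chain(p,R,[((p[0],p[1],.19),R0,5,0),(A,R0,5,0)]+[(A+(B-A)*k,mid(R0,g,k),5,0) for k in(.25,.5,.75,1)])
E
```

```text
[[[0.0, 0.0, -0.06], [0.0, -0.0, 0.0]], [[0.0, 0.0, -0.13], [0.0, -0.0, 0.0]], [[0.0, 0.0, -0.19], [0.0, -0.0, 0.0]], [[0.0, 0.0, -0.25], [0.0, -0.0, 0.0]], [[0.0, 0.0, -0.32], [0.0, -0.0, 0.0]]]  max 0.32
[[[0.0, 0.0, -0.09], [0.0, -0.0, 0.0]], [[0.0, 0.0, -0.17], [0.0, -0.0, 0.0]], [[0.0, 0.0, -0.26], [0.0, -0.0, 0.0]], [[0.0, 0.0, -0.34], [0.0, -0.0, 0.0]], [[0.0, 0.0, -0.43], [0.0, -0.0, 0.0]]]  max 0.43
[[[-0.03, 0.02, 0.0], [0.0, -0.0, 0.11]], [[-0.07, 0.04, 0.0], [0.0, -0.0, 0.22]], [[-0.1, 0.05, 0.0], [0.0, -0.0, 0.34]], [[-0.14, 0.07, 0.0], [0.0, -0.0, 0.45]], [[-0.17, 0.09, 0.0], [0.0, -0.0, 0.56]]]  max 0.56
[[[-0.03, 0.03, 0.0], [0.0, -0.0, 0.11]], [[-0.06, 0.05, 0.0], [0.0, -0.0, 0.23]], [[-0.09, 0.08, 0.0], [0.0, -0.0, 0.34]], [[-0.12, 0.1, 0.0], [0.0, -0.0, 0.45]], [[-0.14, 0.13, 0.0], [0.0, -0.0, 0.56]]]  max 0.56
[[[-0.02, 0.03, 0.0], [0.0, -0.0, 0.11]], [[-0.04, 0.07, 0.0], [0.0, -0.0, 0.23]], [[-0.06, 0.1, 0.0], [0.0, -0.0, 0.34]], [[-0.08, 0.13, 0.0], [0.0, -0.0, 0.45]], [[-0.1, 0.17, 0.0], [0.0, -0.0, 0.57]]]  max 0.57
[[[-0.01, 0.04, 0.0], [0.0, -0.0, 0.11]], [[-0.02, 0.07, 0.0], [0.0, -0.0, 0.22]], [[-0.03, 0.11, 0.0], [0.0, -0.0, 0.33]], [[-0.04, 0.15, 0.0], [0.0, -0.0, 0.45]], [[-0.05, 0.18, 0.0], [0.0, -0.0, 0.56]]]  max 0.56
end [ 0.4783 -0.15    0.2768]
```

Emit:
servo_tool([
  [[0,0,-0.06],[0,0,0]],
  [[0,0,-0.13],[0,0,0]],
  [[0,0,-0.19],[0,0,0]],
  [[0,0,-0.25],[0,0,0]],
  [[0,0,-0.32],[0,0,0]],
])

```text
time_s: 5.1
eef_pos: [0.4452, 0.0002, 0.1911]
ee_rot: [[0.257, 0.966, -0.0], [0.966, -0.257, -0.0], [-0.0, -0.0, -1.0]]
contact_force: [-0.2, 0.1, -5.3]
finger_gap: 0.0149
finger_force: 58.9
```

Emit:
servo_tool([
  [[0,0,-0.09],[0,0,0]],
  [[0,0,-0.17],[0,0,0]],
  [[0,0,-0.26],[0,0,0]],
  [[0,0,-0.34],[0,0,0]],
  [[0,0,-0.43],[0,0,0]],
])

```text
time_s: 5.72
eef_pos: [0.4452, 0.0002, 0.2773]
ee_rot: [[0.257, 0.966, -0.0], [0.966, -0.257, -0.0], [-0.0, -0.0, -1.0]]
contact_force: [0.2, 0.5, -5.6]
finger_gap: 0.015
finger_force: 58.9
```

Emit:
servo_tool([
  [[-0.03,0.02,0],[0,0,0.11]],
  [[-0.07,0.04,0],[0,0,0.22]],
  [[-0.1,0.05,0],[0,0,0.34]],
  [[-0.14,0.07,0],[0,0,0.45]],
  [[-0.17,0.09,0],[0,0,0.56]],
])

```text
time_s: 6.35
eef_pos: [0.4541, -0.038, 0.2762]
ee_rot: [[0.517, 0.856, -0.0], [0.856, -0.517, -0.0], [-0.0, -0.0, -1.0]]
contact_force: [-0.3, 0.2, -6.0]
finger_gap: 0.0152
finger_force: 58.9
```

Emit:
servo_tool([
  [[-0.03,0.03,0],[0,0,0.11]],
  [[-0.06,0.05,0],[0,0,0.23]],
  [[-0.09,0.08,0],[0,0,0.34]],
  [[-0.12,0.1,0],[0,0,0.45]],
  [[-0.14,0.13,0],[0,0,0.56]],
])

```text
time_s: 6.98
eef_pos: [0.4618, -0.0754, 0.2761]
ee_rot: [[0.734, 0.68, -0.001], [0.68, -0.734, -0.0], [-0.001, -0.0, -1.0]]
contact_force: [-0.0, -0.6, -4.8]
finger_gap: 0.0152
finger_force: 58.9
```

Emit:
servo_tool([
  [[-0.02,0.03,0],[0,0,0.11]],
  [[-0.04,0.07,0],[0,0,0.23]],
  [[-0.06,0.1,0],[0,0,0.34]],
  [[-0.08,0.13,0],[0,0,0.45]],
  [[-0.1,0.17,0],[0,0,0.57]],
])

```text
time_s: 7.6
eef_pos: [0.4704, -0.1138, 0.2761]
ee_rot: [[0.895, 0.446, -0.001], [0.446, -0.895, 0.0], [-0.001, -0.0, -1.0]]
contact_force: [0.7, 0.5, -4.4]
finger_gap: 0.0152
finger_force: 58.9
```

Emit:
servo_tool([
  [[-0.01,0.04,0],[0,0,0.11]],
  [[-0.02,0.07,0],[0,0,0.22]],
  [[-0.03,0.11,0],[0,0,0.33]],
  [[-0.04,0.15,0],[0,0,0.45]],
  [[-0.05,0.18,0],[0,0,0.56]],
])

```text
time_s: 8.22
eef_pos: [0.4777, -0.1507, 0.276]
ee_rot: [[0.983, 0.181, -0.001], [0.181, -0.983, 0.0], [-0.001, -0.0, -1.0]]
contact_force: [0.4, -0.1, -4.4]
finger_gap: 0.0151
finger_force: 58.9
```

```bash
python3 - <<'E'
from h import *
T=arm.camera("top")[...,::-1];S=arm.camera("scene")[...,::-1]
cv2.imwrite("pics/t1.png",T);cv2.imwrite("pics/s1.png",S)
a=cv2.resize(T[130:290,230:450],(550,400));b=cv2.resize(S[120:370,50:300],(400,400))
cv2.imwrite("pics/m1.png",cv2.resize(np.hstack([a,b]),(800,337)))
s=arm.get_state();print(s["eef_pos"],s["ee_rot"],s["contact_force"],s["torque"],s["joint_positions"])
E
```

```text
[ 0.47779972 -0.15081076  0.27601282] [[ 9.83180340e-01  1.82636634e-01 -5.27244101e-04]
 [ 1.82636588e-01 -9.83180481e-01 -1.35400491e-04]
 [-5.43105199e-04  3.68290369e-05 -9.99999852e-01]] [ 0.53687885 -0.43821627 -5.22764694] [-0.02240045 -0.02357707  0.03545778] [-2.66938666e+01  9.42937536e+00 -5.66854088e+00  7.49255879e+01
 -2.05015650e-02  1.42782764e+02]
```

View pics/m1.png

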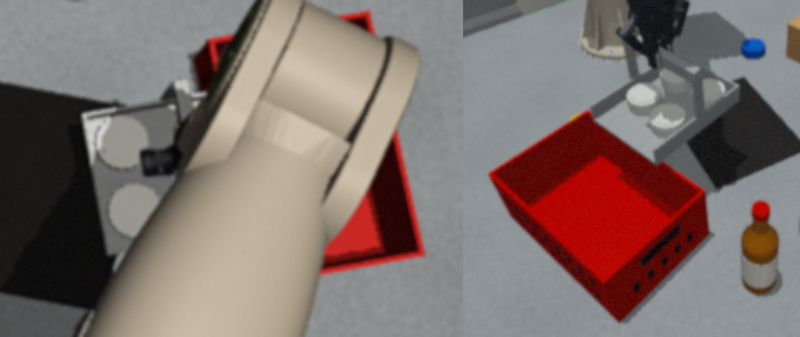

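The tray is held level with all four caps on it, and the lip is past the near rim in the scene view. Its corners are at about (144,203) and (196,239). I'll check that against the kinematics.

```bash
python3 - <<'E'
from h import *
n=np.array([.1826,-.983,0]);t=np.array([.983,.1826,0]);c=np.array([.4778,-.1508,.1535])
for k in(-1,1): print(proj("scene",c+.1*n+k*.08*t))
for q in((141,202),(229,265)): print(plane("scene",q,.12))
E
python3 - <<'E'
from p import *
from workcell import arm
s=arm.get_state();p,R=s["eef_pos"],s["ee_rot"];g=tool(-79.4)
chain(p,R,[((p[0],p[1],.248),g,5,0)],3)
E
```

```text
[146.5 209. ]
[193.9 242.2]
[ 0.34891211 -0.25153865  0.12      ]
[ 0.64844125 -0.19961531  0.12      ]
[[[0.0, -0.0, 0.028], [0.0, 0.0, -0.001]], [[0.0, -0.0, 0.056], [0.0, 0.0, -0.001]], [[0.0, -0.0, 0.084], [0.0, 0.001, -0.002]], [[0.0, -0.0, 0.112], [0.0, 0.001, -0.002]], [[0.0, -0.0, 0.14], [0.0, 0.001, -0.003]]]  max 0.14
end [ 0.4778 -0.1508  0.248 ]
```

Emit:
servo_tool([
  [[0,0,0.03],[0,0,0]],
  [[0,0,0.06],[0,0,0]],
  [[0,0,0.09],[0,0,0]],
  [[0,0,0.12],[0,0,0]],
  [[0,0,0.14],[0,0,0]],
])

```text
time_s: 8.95
eef_pos: [0.4777, -0.1497, 0.2477]
ee_rot: [[0.983, 0.185, -0.0], [0.185, -0.983, 0.0], [-0.0, -0.0, -1.0]]
contact_force: [-0.6, 0.4, -4.8]
finger_gap: 0.0152
finger_force: 58.9
```

Emit:
servo_tool([
  [[0,0,0.005],[0,0,0]],
  [[0,0,0.01],[0,0,0]],
  [[0,0,0.01],[0,0,0]],
])

```text
time_s: 9.32
eef_pos: [0.4779, -0.1499, 0.2464]
ee_rot: [[0.983, 0.185, 0.0], [0.185, -0.983, -0.0], [0.0, 0.0, -1.0]]
contact_force: [-0.3, -0.4, -4.9]
finger_gap: 0.0154
finger_force: 58.9
```

Emit:
servo_tool([
  [[0,0,0.005],[0,0,0]],
  [[0,0,0.01],[0,0,0]],
  [[0,0,0.01],[0,0,0]],
])

```text
time_s: 9.7
eef_pos: [0.4778, -0.1498, 0.2442]
ee_rot: [[0.983, 0.185, -0.0], [0.185, -0.983, -0.0], [-0.0, -0.0, -1.0]]
contact_force: [0.0, 0.5, -4.9]
finger_gap: 0.0152
finger_force: 58.9
```

Emit:
servo_tool([
  [[0,0,0.005],[0,0,0]],
  [[0,0,0.005],[0,0,0]],
])

```text
time_s: 9.95
eef_pos: [0.4778, -0.1499, 0.2432]
ee_rot: [[0.983, 0.185, -0.0], [0.185, -0.983, -0.0], [-0.0, 0.0, -1.0]]
contact_force: [-0.0, 0.4, -5.2]
finger_gap: 0.0153
finger_force: 58.9
```

Emit:
servo_tool([
  [[0,0,0.005],[0,0,0]],
  [[0,0,0.005],[0,0,0]],
])

```text
time_s: 10.2
eef_pos: [0.4779, -0.1499, 0.2426]
ee_rot: [[0.983, 0.185, 0.0], [0.185, -0.983, -0.0], [0.0, 0.0, -1.0]]
contact_force: [0.8, -0.1, -2.1]
finger_gap: 0.0151
finger_force: 59.3
```

Emit:
servo_tool([
  [[0,0,0.003],[0,0,0]],
  [[0,0,0.003],[0,0,0]],
  [[0,0,0.003],[0,0,0]],
  [[0,0,0.003],[0,0,0]],
])

```text
time_s: 10.7
eef_pos: [0.4779, -0.1497, 0.2424]
ee_rot: [[0.983, 0.185, 0.001], [0.185, -0.983, -0.0], [0.001, 0.0, -1.0]]
contact_force: [-2.8, 3.6, 5.4]
finger_gap: 0.0152
finger_force: 60.6
```

```bash
python3 - <<'E'
from workcell import arm
s=arm.get_state();print(s["eef_pos"],s["contact_force"],s["torque"])
E
```

```text
[ 0.47787607 -0.14965734  0.24243038] [-2.8228172   3.59210838  5.38961759] [ 0.49012514  0.4977287  -0.03717278]
```

Step 1's contact is made at about 10 N, with TCP z 0.2424, as expected. The tipping step is a constant screw in the tool frame about the inner rim edge, so I'll compute that.

```bash
python3 - <<'E'
from p import *
# pivot in tray (x=.08,z=0); tool frame: x=tray y,y=tray x,z=-tray z ; TCP at tray (0,0,.1225)
for piv in (.075,.08,.085):
  P=np.array([0,piv,.1225])
  for a in(5,):
    R0=tool(0,0);R1=tool(0,a);Rel=R0.T@R1
    d=P-Rel@P; print(piv,a,np.round(d/.2,4),np.round(Ro.from_matrix(Rel).as_rotvec()/.5,4))
for th in range(0,45,5):
  print(th,"world up in tool shares per 1mm:",np.round(tool(0,th).T@[0,0,.005],4))
E
```

```text
0.075 5 [ 0.      0.0548 -0.0304] [0.1745 0.     0.    ]
0.08 5 [ 0.      0.0549 -0.0325] [0.1745 0.     0.    ]
0.085 5 [ 0.      0.055  -0.0347] [0.1745 0.     0.    ]
0 world up in tool shares per 1mm: [ 0.     0.    -0.005]
5 world up in tool shares per 1mm: [ 0.     -0.0004 -0.005 ]
10 world up in tool shares per 1mm: [ 0.     -0.0009 -0.0049]
15 world up in tool shares per 1mm: [ 0.     -0.0013 -0.0048]
20 world up in tool shares per 1mm: [ 0.     -0.0017 -0.0047]
25 world up in tool shares per 1mm: [ 0.     -0.0021 -0.0045]
30 world up in tool shares per 1mm: [ 0.     -0.0025 -0.0043]
35 world up in tool shares per 1mm: [ 0.     -0.0029 -0.0041]
40 world up in tool shares per 1mm: [ 0.     -0.0032 -0.0038]
```

Emit:
servo_tool([
  [[0,0.011,-0.008],[0.035,0,0]],
  [[0,0.022,-0.015],[0.07,0,0]],
  [[0,0.033,-0.022],[0.105,0,0]],
  [[0,0.044,-0.029],[0.14,0,0]],
  [[0,0.055,-0.036],[0.175,0,0]],
])

```text
time_s: 11.32
eef_pos: [0.4802, -0.1611, 0.2488]
ee_rot: [[0.983, 0.184, -0.016], [0.184, -0.979, 0.087], [0.0, -0.088, -0.996]]
contact_force: [-0.8, 3.1, 1.9]
finger_gap: 0.0155
finger_force: 59.9
```

Emit:
servo_tool([
  [[0,0.011,-0.007],[0.035,0,0]],
  [[0,0.022,-0.014],[0.07,0,0]],
  [[0,0.033,-0.02],[0.105,0,0]],
  [[0,0.044,-0.027],[0.14,0,0]],
  [[0,0.055,-0.034],[0.175,0,0]],
])

```text
time_s: 11.95
eef_pos: [0.4819, -0.1725, 0.2542]
ee_rot: [[0.983, 0.182, -0.033], [0.185, -0.968, 0.172], [-0.001, -0.175, -0.985]]
contact_force: [-0.3, 0.5, -4.2]
finger_gap: 0.0156
finger_force: 59.1
```

Emit:
servo_tool([
  [[0,0.011,-0.006],[0.035,0,0]],
  [[0,0.022,-0.012],[0.07,0,0]],
  [[0,0.033,-0.018],[0.105,0,0]],
  [[0,0.044,-0.024],[0.14,0,0]],
  [[0,0.055,-0.03],[0.175,0,0]],
])

```text
time_s: 12.58
eef_pos: [0.4842, -0.1839, 0.2587]
ee_rot: [[0.983, 0.178, -0.048], [0.185, -0.949, 0.256], [-0.0, -0.261, -0.965]]
contact_force: [-0.2, -0.4, -4.0]
finger_gap: 0.0149
finger_force: 59.0
```

Emit:
servo_tool([
  [[0,0.011,-0.006],[0.035,0,0]],
  [[0,0.022,-0.011],[0.07,0,0]],
  [[0,0.033,-0.017],[0.105,0,0]],
  [[0,0.044,-0.022],[0.14,0,0]],
  [[0,0.055,-0.028],[0.175,0,0]],
])

```text
time_s: 13.2
eef_pos: [0.4864, -0.1957, 0.2618]
ee_rot: [[0.983, 0.174, -0.063], [0.185, -0.923, 0.338], [0.0, -0.344, -0.939]]
contact_force: [-1.1, 0.3, 1.4]
finger_gap: 0.0151
finger_force: 59.9
```

Emit:
servo_tool([
  [[0,0.011,-0.006],[0.035,0,0]],
  [[0,0.022,-0.012],[0.07,0,0]],
  [[0,0.033,-0.018],[0.105,0,0]],
  [[0,0.044,-0.024],[0.14,0,0]],
  [[0,0.055,-0.03],[0.175,0,0]],
])

```text
time_s: 13.82
eef_pos: [0.4888, -0.208, 0.2638]
ee_rot: [[0.983, 0.167, -0.078], [0.185, -0.89, 0.417], [0.001, -0.424, -0.906]]
contact_force: [-1.7, -0.6, 5.8]
finger_gap: 0.0151
finger_force: 60.5
```

Emit:
servo_tool([
  [[0,0.011,-0.007],[0.035,0,0]],
  [[0,0.022,-0.014],[0.07,0,0]],
  [[0,0.033,-0.021],[0.105,0,0]],
  [[0,0.044,-0.028],[0.14,0,0]],
  [[0,0.055,-0.034],[0.175,0,0]],
])

```text
time_s: 14.45
eef_pos: [0.4913, -0.2207, 0.2648]
ee_rot: [[0.983, 0.16, -0.092], [0.185, -0.85, 0.493], [0.0, -0.502, -0.865]]
contact_force: [-0.5, -0.4, 5.4]
finger_gap: 0.0149
finger_force: 60.4
```

```bash
python3 - <<'E'
from h import *
T=arm.camera("top")[...,::-1];S=arm.camera("scene")[...,::-1]
cv2.imwrite("pics/m2.png",np.hstack([cv2.resize(T[130:290,230:450],(440,320)),cv2.resize(S[160:370,50:260],(320,320))]))
E
```

```text
(no output)
```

View pics/m2.png

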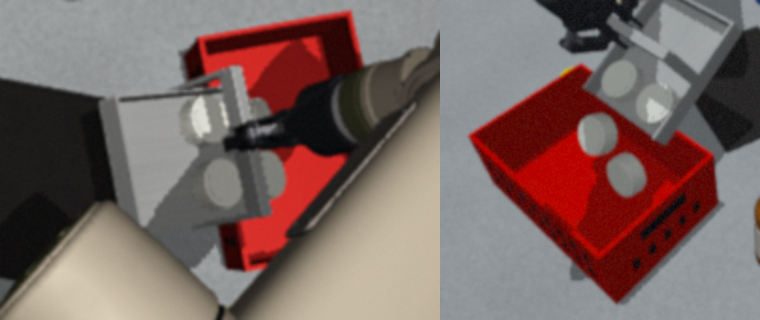

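The picture shows two caps dropping into the crate and the other two sliding behind them. I'll hold here and look again.

Emit:
servo_tool([
  [[0,0,0],[0,0,0]],
  [[0,0,0],[0,0,0]],
  [[0,0,0],[0,0,0]],
  [[0,0,0],[0,0,0]],
  [[0,0,0],[0,0,0]],
])

```text
time_s: 15.18
eef_pos: [0.4912, -0.2206, 0.2645]
ee_rot: [[0.983, 0.16, -0.092], [0.185, -0.851, 0.492], [0.0, -0.501, -0.866]]
contact_force: [0.8, -3.8, 2.2]
finger_gap: 0.0152
finger_force: 60.4
```

```bash
python3 - <<'E'
from h import *
T=arm.camera("top")[...,::-1];S=arm.camera("scene")[...,::-1]
cv2.imwrite("pics/m3.png",np.hstack([cv2.resize(T[130:290,230:450],(440,320)),cv2.resize(S[160:370,50:260],(320,320))]))
E
```

```text
(no output)
```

View pics/m3.png

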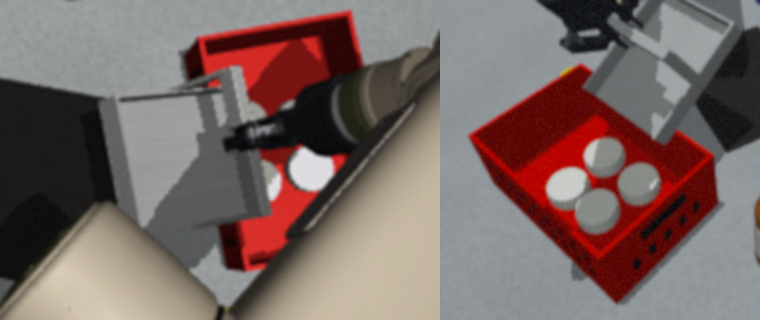

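All four caps lie inside the crate and the tray is empty, still resting on the rim at about 5 N. Next I'll plan the lift and return.

Emit:
servo_tool([
  [[0,0,0],[0,0,0]],
  [[0,0,0],[0,0,0]],
  [[0,0,0],[0,0,0]],
])

```text
time_s: 15.65
eef_pos: [0.4912, -0.2205, 0.2645]
ee_rot: [[0.983, 0.16, -0.092], [0.185, -0.851, 0.492], [0.0, -0.501, -0.865]]
contact_force: [0.7, -3.4, 1.5]
finger_gap: 0.0152
finger_force: 60.3
```

```bash
python3 - <<'E'
from p import *
from workcell import arm
s=arm.get_state();p,R=s["eef_pos"],s["ee_rot"];print(s["contact_force"])
y=-79.35;U=p+[0,0,.07];V=np.array([.474,-.13,.29]);W=np.array([.4585,.004,.29]);g0=tool(y);g1=tool(-12)
chain(p,R,[(U,R,5,0),(U*.5+V*.5,tool(y,15),5,0),(V,g0,5,0)]+[(V+(W-V)*k,mid(g0,g1,k),5,0) for k in(1/3,2/3,1)]+[((W[0],W[1],.2),g1,5,0),((W[0],W[1],.14),g1,4,1)])
E
```

```text
[ 0.68984898 -3.37754044  1.53278282]
[[[0.0, -0.04, -0.06], [0.0, 0.0, 0.0]], [[0.0, -0.07, -0.12], [0.0, 0.0, 0.0]], [[0.0, -0.11, -0.18], [0.0, 0.0, 0.0]], [[0.0, -0.14, -0.24], [0.0, 0.0, 0.0]], [[0.0, -0.18, -0.3], [0.0, 0.0, 0.0]]]  max 0.3
[[[-0.0, -0.03, 0.04], [-0.11, -0.0, -0.0]], [[-0.0, -0.06, 0.08], [-0.21, -0.0, -0.0]], [[-0.0, -0.08, 0.13], [-0.32, -0.0, -0.0]], [[-0.0, -0.11, 0.17], [-0.42, -0.0, -0.0]], [[-0.0, -0.14, 0.21], [-0.53, -0.0, -0.0]]]  max 0.53
[[[-0.0, -0.04, 0.03], [-0.1, -0.0, -0.0]], [[-0.0, -0.08, 0.07], [-0.21, -0.0, -0.0]], [[-0.0, -0.12, 0.1], [-0.31, -0.0, -0.0]], [[-0.0, -0.15, 0.13], [-0.42, -0.0, -0.0]], [[-0.0, -0.19, 0.17], [-0.52, -0.0, -0.0]]]  max 0.52
[[[0.0, -0.05, -0.0], [0.0, -0.0, -0.16]], [[0.01, -0.09, -0.0], [0.0, -0.0, -0.31]], [[0.01, -0.14, -0.0], [0.0, -0.0, -0.47]], [[0.01, -0.18, -0.0], [0.0, -0.0, -0.63]], [[0.02, -0.23, -0.0], [0.0, -0.0, -0.78]]]  max 0.78
[[[0.02, -0.04, -0.0], [0.0, 0.0, -0.16]], [[0.04, -0.08, -0.0], [0.0, 0.0, -0.31]], [[0.06, -0.12, -0.0], [0.0, 0.0, -0.47]], [[0.07, -0.16, -0.0], [0.0, 0.0, -0.63]], [[0.09, -0.2, -0.0], [0.0, 0.0, -0.79]]]  max 0.79
[[[0.03, -0.03, -0.0], [0.0, 0.0, -0.16]], [[0.07, -0.06, -0.0], [0.0, 0.0, -0.31]], [[0.1, -0.09, -0.0], [0.0, 0.0, -0.47]], [[0.14, -0.12, -0.0], [0.0, 0.0, -0.62]], [[0.17, -0.15, -0.0], [0.0, 0.0, -0.78]]]  max 0.78
[[[0.0, 0.0, 0.09], [0.0, 0.0, -0.0]], [[0.0, 0.0, 0.18], [0.0, 0.0, -0.0]], [[0.0, 0.0, 0.27], [0.0, 0.0, -0.0]], [[0.0, 0.0, 0.36], [0.0, 0.0, -0.0]], [[0.0, 0.01, 0.45], [0.0, 0.0, -0.0]]]  max 0.45
[[[0.0, -0.0, 0.07], [0.0, 0.0, -0.0]], [[0.0, -0.0, 0.15], [0.0, 0.0, -0.0]], [[0.0, -0.0, 0.22], [0.0, 0.0, -0.0]], [[0.0, -0.0, 0.3], [0.0, 0.0, -0.0]], [[0.0, -0.0, 0.3], [0.0, 0.0, -0.0]]]  max 0.3
end [0.4594 0.0036 0.139 ]
```

Emit:
servo_tool([
  [[0,-0.04,-0.06],[0,0,0]],
  [[0,-0.07,-0.12],[0,0,0]],
  [[0,-0.11,-0.18],[0,0,0]],
  [[0,-0.14,-0.24],[0,0,0]],
  [[0,-0.18,-0.3],[0,0,0]],
])

```text
time_s: 16.27
eef_pos: [0.4909, -0.2193, 0.3356]
ee_rot: [[0.983, 0.16, -0.092], [0.185, -0.851, 0.492], [0.0, -0.501, -0.865]]
contact_force: [0.6, -0.7, -3.0]
finger_gap: 0.0152
finger_force: 59.2
```

Emit:
servo_tool([
  [[0,-0.03,0.04],[-0.11,0,0]],
  [[0,-0.06,0.08],[-0.21,0,0]],
  [[0,-0.08,0.13],[-0.32,0,0]],
  [[0,-0.11,0.17],[-0.42,0,0]],
  [[0,-0.14,0.21],[-0.53,0,0]],
])

```text
time_s: 16.9
eef_pos: [0.4822, -0.1743, 0.3128]
ee_rot: [[0.983, 0.178, -0.047], [0.184, -0.95, 0.252], [-0.0, -0.256, -0.967]]
contact_force: [-0.1, 0.0, -3.6]
finger_gap: 0.0153
finger_force: 59.2
```

Emit:
servo_tool([
  [[0,-0.04,0.03],[-0.1,0,0]],
  [[0,-0.08,0.07],[-0.21,0,0]],
  [[0,-0.12,0.1],[-0.31,0,0]],
  [[0,-0.15,0.13],[-0.42,0,0]],
  [[0,-0.19,0.17],[-0.52,0,0]],
])

```text
time_s: 17.52
eef_pos: [0.4736, -0.1294, 0.2897]
ee_rot: [[0.983, 0.185, 0.0], [0.185, -0.983, -0.001], [0.0, 0.001, -1.0]]
contact_force: [-0.4, 0.1, -3.2]
finger_gap: 0.015
finger_force: 59.2
```

Emit:
servo_tool([
  [[0,-0.05,0],[0,0,-0.16]],
  [[0.01,-0.09,0],[0,0,-0.31]],
  [[0.01,-0.14,0],[0,0,-0.47]],
  [[0.01,-0.18,0],[0,0,-0.63]],
  [[0.02,-0.23,0],[0,0,-0.78]],
])

```text
time_s: 18.15
eef_pos: [0.4689, -0.0835, 0.2897]
ee_rot: [[0.837, 0.546, -0.001], [0.546, -0.837, 0.001], [-0.0, -0.002, -1.0]]
contact_force: [0.1, -0.1, -3.3]
finger_gap: 0.0152
finger_force: 59.2
```

Emit:
servo_tool([
  [[0.02,-0.04,0],[0,0,-0.16]],
  [[0.04,-0.08,0],[0,0,-0.31]],
  [[0.06,-0.12,0],[0,0,-0.47]],
  [[0.07,-0.16,0],[0,0,-0.63]],
  [[0.09,-0.2,0],[0,0,-0.79]],
])

```text
time_s: 18.77
eef_pos: [0.4621, -0.0401, 0.2897]
ee_rot: [[0.563, 0.827, -0.001], [0.827, -0.563, 0.001], [0.0, -0.002, -1.0]]
contact_force: [0.9, -0.2, -3.5]
finger_gap: 0.0152
finger_force: 59.2
```

Emit:
servo_tool([
  [[0.03,-0.03,0],[0,0,-0.16]],
  [[0.07,-0.06,0],[0,0,-0.31]],
  [[0.1,-0.09,0],[0,0,-0.47]],
  [[0.14,-0.12,0],[0,0,-0.62]],
  [[0.17,-0.15,0],[0,0,-0.78]],
])

```text
time_s: 19.4
eef_pos: [0.4566, 0.0049, 0.2897]
ee_rot: [[0.206, 0.979, -0.001], [0.979, -0.206, 0.001], [0.001, -0.001, -1.0]]
contact_force: [0.7, -0.1, -3.3]
finger_gap: 0.0148
finger_force: 59.2
```

Emit:
servo_tool([
  [[0,0,0.09],[0,0,0]],
  [[0,0,0.18],[0,0,0]],
  [[0,0,0.27],[0,0,0]],
  [[0,0,0.36],[0,0,0]],
  [[0,0,0.45],[0,0,0]],
])

```text
time_s: 20.02
eef_pos: [0.4568, 0.0045, 0.1991]
ee_rot: [[0.208, 0.978, -0.001], [0.978, -0.208, 0.001], [0.001, -0.001, -1.0]]
contact_force: [0.4, -0.4, -3.8]
finger_gap: 0.0151
finger_force: 59.2
```

Emit:
servo_tool([
  [[0,0,0.07],[0,0,0]],
  [[0,0,0.15],[0,0,0]],
  [[0,0,0.22],[0,0,0]],
  [[0,0,0.3],[0,0,0]],
  [[0,0,0.3],[0,0,0]],
])

```text
time_s: 20.65
eef_pos: [0.4562, 0.0044, 0.1381]
ee_rot: [[0.209, 0.978, -0.003], [0.978, -0.209, 0.001], [-0.0, -0.003, -1.0]]
contact_force: [0.3, 0.3, -3.2]
finger_gap: 0.015
finger_force: 59.2
```

Lower to just above the mat (about 0.1265), then touch.

Emit:
servo_tool([
  [[0,0,0.025],[0,0,0]],
  [[0,0,0.05],[0,0,0]],
  [[0,0,0.05],[0,0,0]],
])

```text
time_s: 21.02
eef_pos: [0.4571, 0.0042, 0.129]
ee_rot: [[0.208, 0.978, -0.0], [0.978, -0.208, -0.0], [-0.0, -0.0, -1.0]]
contact_force: [-0.3, 0.0, -2.9]
finger_gap: 0.0151
finger_force: 59.2
```

Emit:
servo_tool([
  [[0,0,0.005],[0,0,0]],
  [[0,0,0.007],[0,0,0]],
  [[0,0,0.007],[0,0,0]],
])

```text
time_s: 21.4
eef_pos: [0.4574, 0.0042, 0.1278]
ee_rot: [[0.208, 0.978, 0.0], [0.978, -0.208, -0.0], [-0.0, 0.0, -1.0]]
contact_force: [0.3, -0.5, -3.5]
finger_gap: 0.0149
finger_force: 59.2
```

Emit:
servo_tool([
  [[0,0,0.005],[0,0,0]],
  [[0,0,0.007],[0,0,0]],
  [[0,0,0.007],[0,0,0]],
])

```text
time_s: 21.78
eef_pos: [0.4574, 0.0041, 0.1267]
ee_rot: [[0.208, 0.978, 0.0], [0.978, -0.208, -0.0], [-0.0, 0.0, -1.0]]
contact_force: [-0.7, -0.1, 0.6]
finger_gap: 0.0152
finger_force: 59.8
```

Touched down. Now I'll open the gripper and retreat upward.

Emit:
servo_tool([
  [[0,0,0],[0,0,0]],
  [[0,0,0],[0,0,0]],
  [[0,0,0],[0,0,0]],
], jaw=40)

```text
time_s: 22.15
eef_pos: [0.4575, 0.0041, 0.1265]
ee_rot: [[0.208, 0.978, 0.0], [0.978, -0.208, -0.0], [-0.0, 0.0, -1.0]]
contact_force: [0.4, -0.7, 0.4]
finger_gap: 0.0401
finger_force: 0.0
```

Emit:
servo_tool([
  [[0,0,0],[0,0,0]],
  [[0,0,0],[0,0,0]],
  [[0,0,0],[0,0,0]],
  [[0,0,0],[0,0,0]],
], jaw=70)

```text
time_s: 22.65
eef_pos: [0.4573, 0.0042, 0.1263]
ee_rot: [[0.208, 0.978, -0.0], [0.978, -0.208, -0.0], [-0.0, -0.0, -1.0]]
contact_force: [0.3, 0.2, -0.5]
finger_gap: 0.0702
finger_force: 0.0
```

Emit:
servo_tool([
  [[0,0,-0.1],[0,0,0]],
  [[0,0,-0.25],[0,0,0]],
  [[0,0,-0.45],[0,0,0]],
  [[0,0,-0.65],[0,0,0]],
  [[0,0,-0.8],[0,0,0]],
])

```text
time_s: 23.28
eef_pos: [0.4576, 0.0041, 0.2882]
ee_rot: [[0.208, 0.978, 0.002], [0.978, -0.208, -0.0], [0.0, 0.002, -1.0]]
contact_force: [0.0, 0.3, -0.1]
finger_gap: 0.0698
finger_force: 0.0
```

Emit:
servo_tool([
  [[0,0,0],[0,0,0]],
  [[0,0,0],[0,0,0]],
  [[0,0,0],[0,0,0]],
  [[0,0,0],[0,0,0]],
  [[0,0,0],[0,0,0]],
])

```text
time_s: 23.9
eef_pos: [0.4571, 0.0042, 0.2858]
ee_rot: [[0.208, 0.978, -0.001], [0.978, -0.208, 0.0], [-0.0, -0.001, -1.0]]
contact_force: [-0.2, -0.2, 0.1]
finger_gap: 0.0702
finger_force: 0.0
```

```bash
python3 - <<'E'
from h import *
S=arm.camera("scene")[...,::-1];cv2.imwrite("pics/s4.png",S)
E
```

```text
(no output)
```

View pics/s4.png

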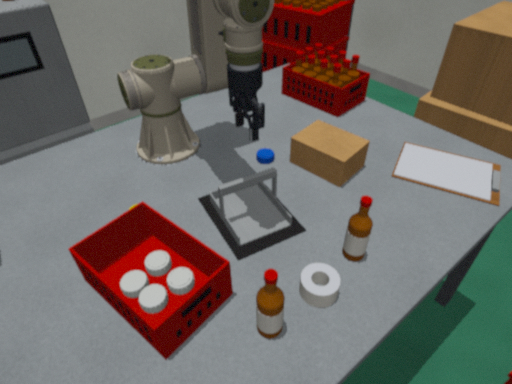

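The empty tray stands flat on the mat around (250,212), the four caps lie in the crate around (157,280), and the crate and bystanders look unmoved. The gripper is clear of everything.

```bash
python3 -c "
from workcell import arm
print(arm.hand_in())"
```

```text
the job is handed in; nothing more can be done
None
```

The job is handed in; the hand-in call returned no verdict. In the last picture all four caps lie in the red crate, the empty tray stands flat on the mat with the gripper clear, and the crate and bystanders look unmoved.

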